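# Third hand: hold a suncatcher rail against a sprung fence

### The arm

A 6-joint arm with a two-finger parallel gripper is mounted at the origin on the work surface. World frame = base frame: x ahead of the robot, y to its left, z up, the work surface at z = 0. Lengths are in m, angles in degrees, forces in N, time in s.
With the tool pointing down it reaches from about 0.25 to 0.775 m from the base axis. Payload 8.9 kg.
Tool frame: the origin (TCP) lies at the very end of the fingers, on their centre line; the grasp point (between the pads) lies 19 mm behind it (ctrl.grasp_offset is the distance from the TCP to the grasp point, in m); z points along the fingers, y is the direction in which the jaws open and shut (so a half turn about z gives the same grasp; the last joint's range is limited). The gripper opens to 85 mm and grips with 20 to 120 N. Pads are 22 mm wide; open, the fingers measure 114 mm over their backs; the gripper's body (76 mm by 85 mm) begins 54 mm behind the grasp point. The pads swing forward as they close: fully open they stand 13 mm farther back than shut.
Start: joints at [-83.612, 16.656, -8.789, 64.555, 0, 82.019], TCP at [0.13, -0.509, 0.231] pointing down, gripper open.
Joint ranges: [-144.48, 144.48], [-52.06, 99.96], [-74.48, 78.29], [-112.23, 115.85], [-86.99, 84.42], [-180, 180]. Speed limits (degrees/s): [127.2, 127.2, 159.86, 180, 180, 180].

### API

Orientations are given as a 3x3 rotation matrix whose columns are the frame's x, y, z axes.
In Python, from workcell import sense, snapshot, get_calibration, job, finder, ctrl gives the robot as it stands.
- The arm moves only by the shell command python3 -m jog 'ROWS' [FORCE]. ROWS is text: rows parted by semicolons, each of 7 numbers parted by spaces: the turn, a rotation vector about the world's x, y, z in degrees, then the shift along the world's x, y, z in cm, then the opening, from 0 (shut) to 1 (fully open). A call has 1 to 5 rows; each row is the pose to reach, as a shift and turn from the pose commanded when the call began; what a row does not reach only later rows make up. A row lasts 1/12 s, in which the tool goes at most 41.7 mm and 7.16 degrees, less where a joint would pass 70% of its speed; a pose out of reach is approached as far as the arm can. A call with a gripper value outside its range is refused whole. The fingers move at their own pace and stop on an object; FORCE is the grip in N (left out, the last holds). Time passes only in rows, so rows that repeat a pose let the fingers close. It gives the time, the measured TCP pose, the force and the opening at its end, in the units of the state.
- sense(): the state, without advancing time (a new reading comes with each control period).
- snapshot(name): name is "scene" or "top" or "wrist"; returns the picture (480x640x3 uint8, red, green, blue); there is no depth.
- get_calibration(name): a dict with "K" (3x3 intrinsics, pixels), "dist" ([k1, k2, p1, p2, k3] as OpenCV has them; the pictures are not rectified), "camera_from_world" (4x4, takes a point from world to camera coordinates); the wrist camera has in their place "mount" (4x4, takes a point from camera to tool coordinates, whose origin is the TCP and whose axes are the flange's). Camera axes: x right, y up, looking along -z (the intrinsics and any distortion apply to the point x, -y, -z); pixel columns grow to the right and rows downward; lengths in m; the calibration is good to about 2 mm. A picture is of the moment at which its call begins: read the wrist's pose just before it. get_calibration takes no time and is no camera call.
- job.hand_in(): hands the job in, once; it reports no verdict.
Trained networks look in the newest picture that a camera, given by its name, has taken for a name from the list of things; names that differ only in an ending like _2 or _b are one class to them, and where a whole thing is asked for, a point or a joint stands for the part that bears it (a point fixed in the world has none). Each returns a list of dicts, best first, with "score" (0 to 1); they miss things now and then, are a little off and sometimes report something else, mostly with a low value. They report only what shows in the picture. A call takes as long as a camera call. They do not tell look-alikes from the thing itself.
- finder.recognise(target, camera): "extent" ([left, top, width, height] in pixels, round what is visible of it).
The state is a dict: "time_s": time; "joint_pos": joint angles; "dq": joint speeds; "joint_torque": joint torques, N m; "tcp_pos": TCP position; "orientation": TCP orientation; "ft_force": force on the tool from outside, world axes, zero at the start; "wrist_torque": the same for the moment, N m; "grip_width": opening from 0.0 (shut) to 1.0 (fully open).
Only numpy, scipy, OpenCV 4.12 (cv2) and the standard library are available. Lean on these libraries where they do the work, as an engineer would, in place of code of your own. Each camera call takes 0.05 s, during which the arm holds its last target. There are 200 camera calls.

### The job

Open the jig's orange-gripped size slide fully to its end stop so that the dark wooden hanger rail fits, then stand the rail on the jig's bed between the two cheeks and press it flush against the blue sprung fence until the pointer stays in the green, so that I can screw the eyes into it. Never push the fence to the bottom of its travel, and leave the pliers, jar, twine spool and brass star alone. Finish while still holding the rail there with that steady push: do not let go.

Things in the scene. Friction and masses are not known exactly. Their poses are not given: they have to be found in the camera images.
- jig: Grey laminate clamping jig, fixed to the table. Origin on the table surface; x points across the bed to the fence (away from the robot), y to the left along the fence, z up. Bed: a slick plate (friction about 0.12), top 12 mm above the table, x -90 to +170, y -112 to +157 mm. A steel end stop block for the size slide stands at x -42 to -18, y 141 to 150, 24 mm above the table
- cheek (a point): Top inner edge of the right, fixed aluminium cheek, at jig (-14, -83, 36) mm. The cheek spans jig x -55 to +26, y -97 to -83, top 36 mm above the table. The like cheek facing it is part of the size slide
- gauge (a point): Middle of the green band, at jig (144, 0, 51) mm, on top of a grey guide block behind the fence (jig x 122 to 168, y +-75, top 50 mm above the table). From near to far: white band, green band (12 mm wide), red band; the fence's black pointer (top 56 mm above the table) moves over them
- size_slide (a joint): Travel of the size slide in m along jig +y: 0 = smallest (its cheek's inner face at jig y +18 mm: the rail does not fit), 0.065 = fully open at its end stop (inner face at y +83 mm, 166 mm between the cheeks). Starts near the small end (0 to 0.025), moves against about 2 N of friction and stays where it is left
- slide_grip (a point): Centre of the orange grip fin on the size slide, 60 mm above the table, at jig x -30, y 25 mm plus the slide's travel. Fin: 14 mm along jig y, 30 mm along jig x, 36 to 70 mm above the table. Below it the slide's aluminium cheek, also 14 mm along y (jig x -55 to +26, top 36 mm above the table). Pinch the fin across jig y from above, or push it
- fence (a joint): Compression of the sprung fence in m, along jig +x: 0 = at rest, 0.036 = bottomed. The spring pushes back with 2 N at the start plus 250 N/m (5 N at 0.012, 8 N at 0.024). The pointer's tip is in the green from 0.012 to 0.024, in the red beyond
- fence_face (a point): Middle of the fence's front face (moves with it), 29 mm above the table, at jig x +30, y 0 at rest. The fence is two blue pads 34 mm wide, 37 to 71 mm either side of this point in y, 14 to 44 mm above the table; between them an open gap 74 mm wide, 42 mm deep (to a crossbar, top 34 mm above the table) leaves room for a finger gripping the rail
- rail: Dark wooden hanger rail, loose, standing on the table: 146 mm long along its y, 18 mm thick along its x, 34 mm tall, about 70 g, with five small dark pilot holes along its top. Origin at the centre of its underside; z up. Symmetric: either side may face the fence
- pliers: Small pliers with black handles lying flat, 140 mm long along its x, about 50 mm wide, 12 mm high; bystander. Origin near the middle, on the table
- jar: Closed glass jar, 70 mm across, 100 mm tall, with brass lid; bystander. Origin at the centre of its foot
- spool: Upright spool of blue and white twine, 44 mm across, 70 mm tall; bystander. Origin at the centre of its foot
- star: Flat brass star frame of 5 mm rod, 170 mm across, lying on the table; bystander. Origin at its centre
Mind the look-alikes: they are no part of the job. There is more than one size of the rail; the one meant has the size given above.

How it is judged:
By the outcome, as a careful person would: the job done as asked, in the order asked, and still so for the second after the job is handed in, while the arm keeps its last pose, push and grip.
It also fails if it takes over 58 s, if anything falls off the work surface, if the arm or the gripper's body presses on something with over 40 N, if the wrist force passes 120 N, or if a joint passes its speed limit or range.

## Working session

There is one attempt and no reset: what is moved stays moved. The work goes in short steps, Python scripts to look and compute and a shell command to move; the robot and the scene stay as the last step left them, time stands still between calls to the robot, and variables do not carry over. Pictures are saved under pics/ and viewed, about 8 in all and at most 12, crops included, and the job is handed in when it is done.

```bash
ls; mkdir -p pics; python3 - <<'E'
from workcell import *
import cv2, numpy as np
print(sense())
for n in ["scene","top"]:
    im=snapshot(n); cv2.imwrite(f"pics/{n}0.png",im[:,:,::-1])
    c=get_calibration(n); print(n,c)
    for t in ["jig","rail","slide_grip","fence","pliers","jar","spool","star"]:
        try: print(n,t,[(round(r["score"],2),np.round(r["extent"]).tolist()) for r in finder.recognise(t,n)][:4])
        except Exception as e: print(t,e)
print(get_calibration("wrist"), ctrl.grasp_offset)
E
```

```text
pics
{'time_s': 0.0, 'joint_pos': array([-8.36098080e+01,  1.66896752e+01, -8.83086032e+00,  6.45550028e+01,
        1.28510557e-03,  8.20186640e+01]), 'dq': array([-0.15925592, -0.01594295, -0.10012781, -0.0112564 ,  0.02205133,
       -0.05732888]), 'joint_torque': array([ 5.11207827e-05, -5.37141824e+01,  3.31374657e+01,  1.58488081e-02,
       -3.35182103e-04, -3.88400360e-05]), 'tcp_pos': array([ 0.13027075, -0.50812854,  0.2307269 ]), 'orientation': array([[ 9.68706640e-01,  2.48208443e-01, -1.24445628e-04],
       [ 2.48208389e-01, -9.68705772e-01,  1.31269834e-03],
       [ 2.05271611e-04, -1.30250804e-03, -9.99999131e-01]]), 'ft_force': array([-0.46194918, -0.16121523,  0.37615489]), 'wrist_torque': array([-0.01479593,  0.0161269 , -0.00585522]), 'grip_width': 1.003124813715762}
scene {'K': array([[520.94586792,   0.        , 312.20915819],
       [  0.        , 520.94586792, 236.07675059],
       [  0.        ,   0.        ,   1.        ]]), 'dist': array([-0.14520016,  0.        ,  0.        ,  0.        ,  0.        ]), 'camera_from_world': array([[ 0.05848346,  0.9981990
[... 1779 characters left out ...]
 jar [(0.85, [388.0, 97.0, 32.0, 47.0])]
top spool [(0.74, [128.0, 159.0, 28.0, 30.0])]
top star []
{'K': array([[412.82564004,   0.        , 326.4250281 ],
       [  0.        , 412.82564004, 240.28892312],
       [  0.        ,   0.        ,   1.        ]]), 'dist': array([-0.09613541,  0.        ,  0.        ,  0.        ,  0.        ]), 'mount': array([[ 7.85484358e-04,  9.54561429e-01,  2.98013189e-01,
         7.53517343e-02],
       [ 9.99999601e-01, -8.76468512e-04,  1.71666869e-04,
        -9.71311428e-04],
       [ 4.25065749e-04,  2.98012935e-01, -9.54561737e-01,
        -1.42915755e-01],
       [ 0.00000000e+00,  0.00000000e+00,  0.00000000e+00,
         1.00000000e+00]])} 0.0187
```

View pics/top0.png

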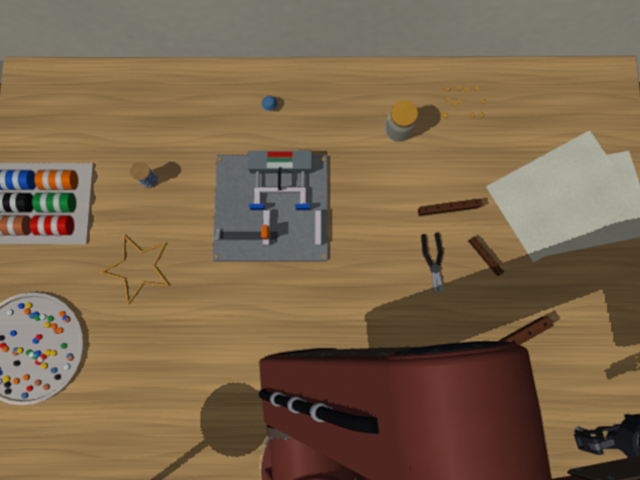

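```bash
python3 - <<'E'
import cv2
a=cv2.imread("pics/top0.png")
c=cv2.resize(a[140:350,90:360],None,fx=2.9,fy=2.8,interpolation=cv2.INTER_CUBIC)
cv2.imwrite("pics/jigcrop.png",c)
E
```

```text
(no output)
```

View pics/jigcrop.png

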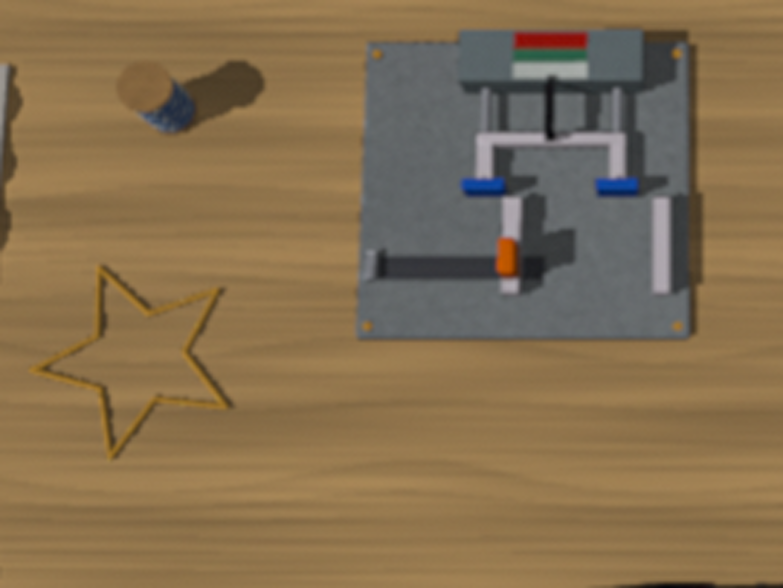

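The top view shows the jig around (271,205), with three rails at right: (450,207), (486,255) and (530,332, partly hidden). The crop shows the bed corners at crop pixels (368,43), (689,43), (692,338), (358,338). Next I'll fit the poses.

```bash
cat > h.py <<'E'
import numpy as np, cv2
from workcell import *
def cam(n):
    c=get_calibration(n)
    if n=="wrist":
        s=sense(); T=np.eye(4); T[:3,:3]=s["orientation"]; T[:3,3]=s["tcp_pos"]
        return c, T@np.array(c["mount"])
    return c, np.linalg.inv(c["camera_from_world"])
def ray(cw,px):
    c,W=cw
    u=cv2.undistortPoints(np.array(px,float).reshape(-1,1,2),c["K"],np.array(c["dist"])).reshape(-1,2)
    d=np.c_[u[:,0],-u[:,1],-np.ones(len(u))]@W[:3,:3].T
    return W[:3,3],d
def at(cw,px,z):
    o,d=ray(cw,px); return o+d*((z-o[2])/d[:,2])[:,None]
def proj(cw,P):
    c,W=cw; Q=(np.atleast_2d(P)-W[:3,3])@W[:3,:3]
    return cv2.projectPoints(np.c_[Q[:,0],-Q[:,1],-Q[:,2]],np.zeros(3),np.zeros(3),c["K"],np.array(c["dist"]))[0].reshape(-1,2)
def rigid(A,B):  # 2D A->B
    a,b=A.mean(0),B.mean(0); H=(A-a).T@(B-b); th=np.arctan2(H[0,1]-H[1,0],H[0,0]+H[1,1])
    R=np.array([[np.cos(th),-np.sin(th)],[np.sin(th),np.cos(th)]]); return th,R,b-R@a
E
python3 - <<'E'
from h import *
t=cam("top")
f=lambda p:np.array(p,float)/[2.9,2.8]+[90,140]
B=at(t,f([(368,43),(689,43),(692,338),(358,338)]),.012)[:,:2]
A=np.array([(170,157),(170,-112),(-90,-112),(-90,157)])/1000.
th,R,o=rigid(A,B); print("jig",np.degrees(th),o,"res mm",((A@R.T+o-B)*1000).round(1).tolist())
# fin centre top crop
g=at(t,f([(509,245)]),.07)[0,:2]; print("fin jig",(g-o)@R*1000)
im=cv2.imread("pics/top0.png")
for n,(x0,y0,x1,y1) in dict(a=(410,190,490,222),b=(464,230,508,280),c=(500,310,560,348)).items():
    c=im[y0:y1,x0:x1].astype(int); m=((c[...,2]<110)&(c[...,2]-c[...,0]>20)&(c.sum(2)<210)).astype(np.uint8)
    k,l,s,_=cv2.connectedComponentsWithStats(m); i=1+s[1:,4].argmax()
    ys,xs=np.where(l==i); r=cv2.minAreaRect(np.c_[xs+x0,ys+y0].astype(np.float32)); b=cv2.boxPoints(r)
    P=at(t,b,.03); print(n,r,np.linalg.norm(np.diff(P[[0,1,2]],axis=0),axis=1)*1000,P.mean(0).round(3))
big=cv2.resize(im[180:350,400:570],None,fx=3.5,fy=3.5,interpolation=cv2.INTER_CUBIC); cv2.imwrite("pics/rails.png",big)
E
```

```text
jig 0.12772848620334185 [0.54772959 0.08798287] res mm [[0.4, -0.5], [1.2, -0.2], [-0.5, 0.9], [-1.1, -0.1]]
fin jig [-21.58750597  30.37508713]
a ((452.3009033203125, 206.48670959472656), (9.757997512817383, 69.97579956054688), 82.50414276123047) [164.77493708  23.43219712] [ 0.584 -0.315  0.03 ]
b ((485.5, 257.5), (43.0, 43.0), 90.0) [ 99.14339754 100.06048584] [ 0.464 -0.386  0.03 ]
c ((529.520751953125, 332.92578125), (19.120187759399414, 65.25921630859375), 60.64224624633789) [149.8801761   41.02515459] [ 0.293 -0.474  0.03 ]
```

View pics/rails.png

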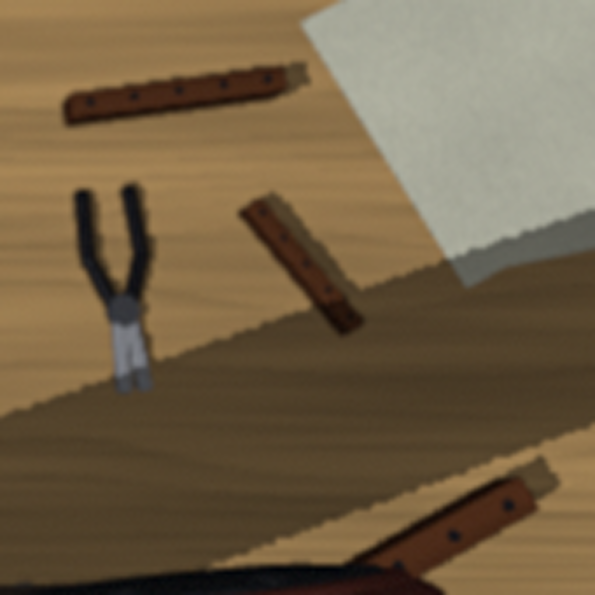

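Rail a at (0.584,-0.315) is the mid-sized one: its hole pitch is about 45 crop px, against 62 for c, and b is short. I'll go to the slide first, turning to ψ=180°.

```bash
python3 - <<'E'
from h import *
t=cam("top"); f=lambda p:np.array(p,float)/3.5+[400,180]
for n,p in dict(a=[(65,97),(283,68)],b=[(251,205),(350,325)],ah=[(90,102),(268,77)],ch=[(508,506),(454,537)]).items():
    P=at(t,f(p),.034); print(n,np.linalg.norm(P[1]-P[0])*1000,P.mean(0))
E
python3 -m jog '0 0 6.62 1.55 2.5 0 1;0 0 13.24 3.1 5 0 1;0 0 19.86 4.65 7.5 0 1;0 0 26.48 6.2 10 0 1;0 0 33.1 7.75 12.5 0 1'
python3 -m jog '0 0 6.62 1.55 2.5 0 1;0 0 13.24 3.1 5 0 1;0 0 19.86 4.65 7.5 0 1;0 0 26.48 6.2 10 0 1;0 0 33.1 7.75 12.5 0 1'
```

```text
a 147.39861045184017 [ 0.59042651 -0.308463    0.034     ]
b 99.56233516480864 [ 0.46743075 -0.3853102   0.034     ]
ah 120.43123939122096 [ 0.58561088 -0.31157185  0.034     ]
ch 40.70118178281364 [ 0.30190365 -0.4903638   0.034     ]
time_s: 1.32
tcp_pos: [0.2082, -0.3823, 0.2313]
orientation: [[0.672, 0.741, 0.0], [0.741, -0.672, -0.0], [0.0, 0.0, -1.0]]
ft_force: [0.6, -0.3, -0.4]
grip_width: 1.004
time_s: 1.73
tcp_pos: [0.2858, -0.2573, 0.2315]
orientation: [[0.158, 0.987, 0.0], [0.987, -0.158, -0.0], [-0.0, 0.0, -1.0]]
ft_force: [0.3, 0.7, 0.1]
grip_width: 0.997
```

Rail a measures 147 mm, so it is the right one. I'll continue to the fin.

```bash

python3 -m jog '0 0 6.62 1.55 2.5 0 1;0 0 13.24 3.1 5 0 1;0 0 19.86 4.65 7.5 0 1;0 0 26.48 6.2 10 0 1;0 0 33.1 7.75 12.5 0 1' >/dev/null
python3 -m jog '0 0 6.62 1.55 2.5 0 1;0 0 13.24 3.1 5 0 1;0 0 19.86 4.65 7.5 0 1;0 0 26.48 6.2 10 0 1;0 0 33.1 7.75 12.5 0 1' >/dev/null
python3 -m jog '0 0 6.62 1.55 2.5 0 1;0 0 13.24 3.1 5 0 1;0 0 19.86 4.65 7.5 0 1;0 0 26.48 6.2 10 0 1;0 0 33.1 7.75 12.5 0 1' >/dev/null
python3 -m jog '0 0 0 0 0 0 1;0 0 0 0 0 0 1'
python3 - <<'E'
from h import *
w=cam("wrist"); np.set_printoptions(suppress=True,precision=4)
im=snapshot("wrist"); np.save("w1.npy",w[1]); cv2.imwrite("pics/w1.png",im[:,:,::-1])
for t in ["rail","slide_grip","cheek","fence_face","fence"]:
    try: print(t,[(round(r["score"],2),np.round(r["extent"]).tolist()) for r in finder.recognise(t,"wrist")][:3])
    except Exception as e: print(t,e)
# overlay predicted model
th=np.radians(.128);R=np.array([[np.cos(th),-np.sin(th)],[np.sin(th),np.cos(th)]]);o=np.array([.5477,.088])
v=im[:,:,::-1].copy()
for p in [(-55,-83,36),(26,-83,36),(-90,-112,12),(-90,157,12),(30,37,44),(30,71,44),(30,-37,44),(30,-71,44),(-42,141,24),(-18,141,24),(-45,30,70),(-15,30,70),(168,75,50),(122,75,50),(122,-75,50)]:
    P=np.r_[o+R@(np.array(p[:2])/1000.),p[2]/1000.]
    q=proj(w,P)[0]; cv2.drawMarker(v,(int(q[0]),int(q[1])),(0,255,255),cv2.MARKER_CROSS,8,1)
    print(p,q)
cv2.imwrite("pics/w1o.png",v)
E
```

```text
time_s: 3.15
tcp_pos: [0.518, 0.1175, 0.2309]
orientation: [[-1.0, 0.001, -0.001], [0.001, 1.0, -0.0], [0.001, -0.0, -1.0]]
ft_force: [-1.0, 0.4, -0.6]
grip_width: 0.998
rail []
slide_grip [(0.88, [320.0, 175.0, 20.0, 98.0])]
cheek [(0.79, [169.0, 132.0, 308.0, 277.0])]
fence_face [(0.86, [213.0, 267.0, 165.0, 115.0])]
fence [(0.82, [212.0, 265.0, 165.0, 116.0])]
(-55, -83, 36) [189.6137 178.9831]
(26, -83, 36) [198.4901 270.203 ]
(-90, -112, 12) [162.2891 135.1219]
(-90, 157, 12) [472.5466 134.109 ]
(30, 37, 44) [334.1911 277.9384]
(30, 71, 44) [373.583  277.8149]
(30, -37, 44) [248.6085 277.9778]
(30, -71, 44) [209.8171 277.8897]
(-42, 141, 24) [454.2351 191.2084]
(-18, 141, 24) [451.9489 218.1198]
(-45, 30, 70) [325.8173 198.2565]
(-15, 30, 70) [325.9134 236.6633]
(168, 75, 50) [373.0586 412.3354]
(122, 75, 50) [374.9998 372.3326]
(122, -75, 50) [213.3872 371.812 ]
```

View pics/w1o.png

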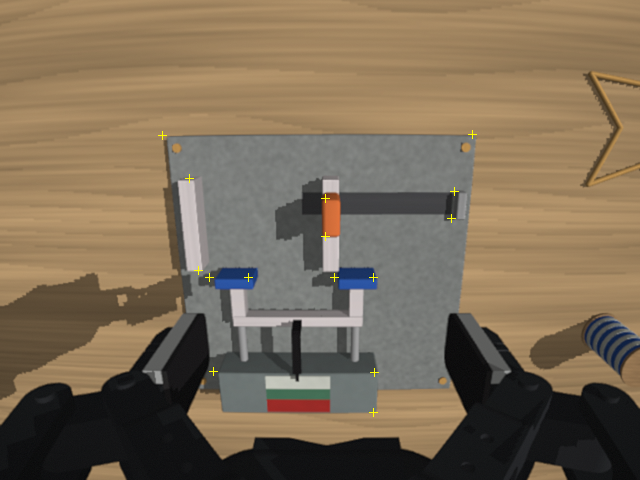

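The wrist view shows the fin top centred near (332,214), the pads at x 216–257 and 339–377, and the fixed cheek's inner edge near x 190–200. The jig estimate is a few mm off in y, so I'll refit it from this picture.

```bash
python3 - <<'E'
import cv2
a=cv2.imread("pics/w1.png")
cv2.imwrite("pics/w1c.png",cv2.resize(a[125:420,150:485],(800,590*800//670//1),interpolation=cv2.INTER_CUBIC)[:600])
print(800/335, (590*800//670)/295)
E
```

```text
2.388059701492537 2.386440677966102
```

View pics/w1c.png

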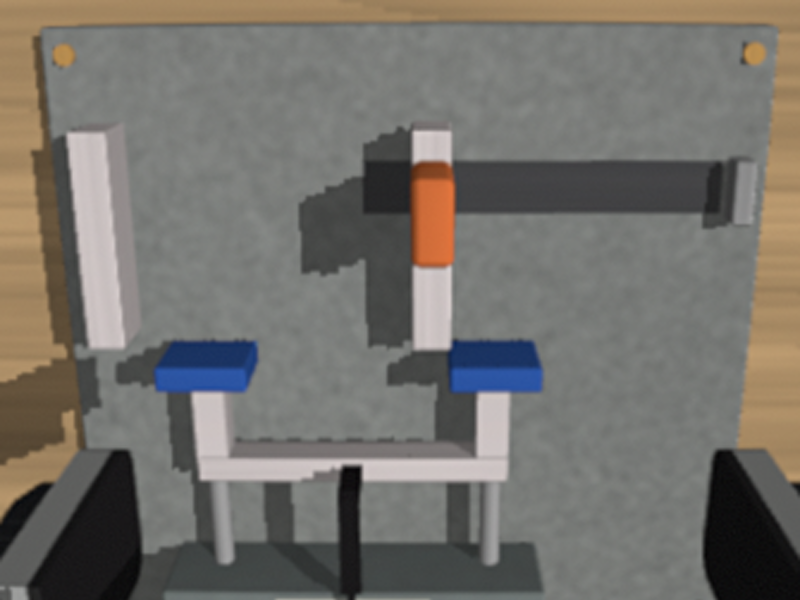

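```bash
python3 - <<'E'
from h import *
from scipy.optimize import least_squares
np.set_printoptions(suppress=True,precision=2)
c,_=cam("wrist"); w=(c,np.load("w1.npy"))
g=lambda p:np.array(p,float)/[2.388,2.386]+[150,125]
C=[((-71,30),44,(160,368)),((-37,30),44,(249,368)),((37,30),44,(451,368)),((71,30),44,(541,368)),((-97,-55),36,(68,130)),((-83,-55),36,(106,130)),((-97,26),36,(88,348)),((-83,26),36,(126,348)),((-112,-90),12,(42,28)),((157,-90),12,(776,26))]
J=np.array([(a[1],a[0],z) for a,z,_ in C])/1000.; U=g([p for *_,p in C])
def mk(v):
    cs,s=np.cos(v[2]),np.sin(v[2]); return np.array([[cs,-s],[s,cs]]),v[:2]
def f(v):
    R,o=mk(v); P=np.c_[J[:,:2]@R.T+o,J[:,2]+ (v[3] if len(v)>3 else 0)]; return (proj(w,P)-U).ravel()
for x0 in ([.548,.088,0],[.548,.088,0,0]):
    r=least_squares(f,x0); print(r.x*1000,np.degrees(r.x[2]),"\n",r.fun.reshape(-1,2).tolist())
    R,o=mk(r.x)
    for z,p in [(.036,(413,130)),(.036,(451,130)),(.07,(414,215)),(.07,(453,215)),(.07,(433,262))]:
        P=at(w,g([p]),z+(r.x[3] if len(r.x)>3 else 0))[0,:2]; print(p,(P-o)@R*1000,P*1000)
E
```

```text
[548.76  92.01   0.96] 0.05513361150836545 
 [[-2.583636820192396, -0.2842740232569554], [-1.032433510987687, -0.15347031347789653], [-0.07212939315832045, -0.10553496962234021], [1.572753265021106, -0.19193324672818335], [-0.41168169125145937, 0.7782607281334606], [0.14161170103747622, 0.5979990430648456], [0.681754691425482, 0.316933178404895], [0.23702623880211604, 0.37905081003458463], [-0.5973594717432889, -0.63416557589386], [2.1012026007436475, -0.21760119177656634]]
(413, 130) [-54.9   23.54] [493.84 115.5 ]
(451, 130) [-54.9   36.61] [493.83 128.57]
(414, 215) [-33.14  24.06] [515.6  116.04]
(453, 215) [-33.13  36.42] [515.59 128.4 ]
(433, 262) [-17.59  30.12] [531.14 122.12]
[549.28  91.67   1.12  -2.05] 0.06391577325063423 
 [[-2.316101734789868, -0.626989645241224], [-0.9924244000774252, -0.5042091812027252], [-0.5376901406767729, -0.46891040540242557], [0.8782513418708504, -0.5588433806109379], [0.07413462213327193, 1.0295672699348302], [0.5286478513334885, 0.8491146812318675], [1.0966549748739567, 0.030641173501976482], [0.5645944002967553, 0.08924529279710214], [-0.07723451255731106, -0.13442027367574383], [0.8328259764258519, 0.22264801014546265]]
(413, 130) [-55.1   23.88] [494.16 115.49]
(451, 130) [-55.09  37.03] [494.15 128.63]
(414, 215) [-33.15  24.4 ] [516.1  116.03]
(453, 215) [-33.14  36.84] [516.1  128.47]
(433, 262) [-17.5  30.5] [531.75 122.15]
```

Both fits put the fin at about (0.519, 0.122), jig y 30, so the travel is about 5 mm. I'll descend, pinch and pull.

```bash

python3 -m jog '0 0 0 0 0.45 -3.7 1;0 0 0 0 0.45 -7.4 1;0 0 0 0 0.45 -11.1 1;0 0 0 0 0.45 -14.8 1;0 0 0 0 0.45 -18.4 1'
python3 -m jog '0 0 0 0 0 0 0;0 0 0 0 0 0 0;0 0 0 0 0 0 0;0 0 0 0 0 0 0;0 0 0 0 0 0 0' 40
python3 -m jog '0 0 0 0 0 0 0;0 0 0 0 0 0 0;0 0 0 0 0 0 0;0 0 0 0 0 0 0;0 0 0 0 0 0 0'
```

```text
time_s: 3.87
tcp_pos: [0.5176, 0.1203, 0.0461]
orientation: [[-1.0, 0.004, 0.001], [0.004, 1.0, 0.0], [-0.001, 0.0, -1.0]]
ft_force: [-0.5, 0.6, -0.4]
grip_width: 1.001
time_s: 4.28
tcp_pos: [0.5195, 0.121, 0.0495]
orientation: [[-1.0, 0.002, 0.004], [0.002, 1.0, 0.0], [-0.004, 0.0, -1.0]]
ft_force: [-0.1, 0.4, -0.2]
grip_width: 0.299
time_s: 4.7
tcp_pos: [0.5191, 0.121, 0.0491]
orientation: [[-1.0, 0.002, 0.003], [0.002, 1.0, 0.0], [-0.003, 0.0, -1.0]]
ft_force: [-1.3, -0.8, 9.6]
grip_width: 0.155
```

Fin gripped. Pulling along +y.

```bash

python3 -m jog '0 0 0 0 1 0 0;0 0 0 0 2 0 0;0 0 0 0 3 0 0;0 0 0 0 4 0 0;0 0 0 0 5 0 0'
python3 -m jog '0 0 0 0 0.2 0 0;0 0 0 0 0.4 0 0;0 0 0 0 0.5 0 0;0 0 0 0 0.6 0 0;0 0 0 0 0.7 0 0'
python3 -m jog '0 0 0 0 0.1 0 0;0 0 0 0 0.2 0 0;0 0 0 0 0.2 0 0'
```

```text
time_s: 5.12
tcp_pos: [0.519, 0.1712, 0.0491]
orientation: [[-1.0, 0.002, 0.003], [0.002, 1.0, -0.0], [-0.003, -0.0, -1.0]]
ft_force: [-0.5, -2.5, 8.8]
grip_width: 0.152
time_s: 5.53
tcp_pos: [0.519, 0.178, 0.0491]
orientation: [[-1.0, 0.002, 0.003], [0.002, 1.0, -0.0], [-0.003, -0.0, -1.0]]
ft_force: [-0.2, -1.6, 10.3]
grip_width: 0.154
time_s: 5.78
tcp_pos: [0.519, 0.1801, 0.0492]
orientation: [[-1.0, 0.002, 0.003], [0.002, 1.0, 0.0], [-0.003, 0.0, -1.0]]
ft_force: [-1.3, -0.9, 9.0]
grip_width: 0.154
```

```bash

python3 -m jog '0 0 0 0 0.1 0 0;0 0 0 0 0.1 0 0'|sed -n '2p;4p'
python3 -m jog '0 0 0 0 0.1 0 0;0 0 0 0 0.1 0 0'|sed -n '2p;4p'
python3 -m jog '0 0 0 0 0.1 0 0;0 0 0 0 0.1 0 0'|sed -n '2p;4p'
python3 -m jog '0 0 0 0 0.1 0 0;0 0 0 0 0.1 0 0'|sed -n '2p;4p'
```

```text
tcp_pos: [0.519, 0.1802, 0.0491]
ft_force: [-1.3, -5.3, 10.1]
tcp_pos: [0.519, 0.1804, 0.0491]
ft_force: [-1.5, -10.0, 11.6]
tcp_pos: [0.519, 0.1804, 0.0491]
ft_force: [-1.8, -13.6, 12.0]
tcp_pos: [0.519, 0.1805, 0.0491]
ft_force: [-0.8, -18.4, 12.5]
```

Hit the stop at y=0.1803 (59 mm of travel, -18 N), so the jig's y0 is about 0.090. I'll relax, open and rise, then head to the rail.

```bash

python3 -m jog '0 0 0 0 -0.3 0 0;0 0 0 0 -0.3 0 0'|sed -n '2p;4p'
python3 -m jog '0 0 0 0 0 0 1;0 0 0 0 0 0 1;0 0 0 0 0 0 1;0 0 0 0 0 0 1'|sed -n '2p;4,5p'
python3 -m jog '0 0 0 0 0 3.5 1;0 0 0 0 0 7 1;0 0 0 0 0 10.5 1;0 0 0 0 0 14 1;0 0 0 0 0 17 1'|sed -n '2p;4,5p'
python3 -m jog '0 0 -6 0.46 -3.3 0 1;0 0 -12 0.92 -6.6 0 1;0 0 -18 1.38 -9.9 0 1;0 0 -24 1.84 -13.2 0 1;0 0 -30 2.3 -16.3 0 1'|sed -n '2,4p'
python3 -m jog '0 0 -6 0.46 -3.3 0 1;0 0 -12 0.92 -6.6 0 1;0 0 -18 1.38 -9.9 0 1;0 0 -24 1.84 -13.2 0 1;0 0 -30 2.3 -16.3 0 1'|sed -n '2,4p'
python3 -m jog '0 0 -6 0.46 -3.3 0 1;0 0 -12 0.92 -6.6 0 1;0 0 -18 1.38 -9.9 0 1;0 0 -24 1.84 -13.2 0 1;0 0 -30 2.3 -16.3 0 1'|sed -n '2,4p'
python3 -m jog '0 0 0 0 0 0 1;0 0 0 0 0 0 1'
python3 - <<'E'
from h import *
np.set_printoptions(suppress=True,precision=4)
w=cam("wrist"); im=snapshot("wrist"); np.save("w2.npy",w[1]); cv2.imwrite("pics/w2.png",im[:,:,::-1])
print([(round(r["score"],2),np.round(r["extent"]).tolist()) for r in finder.recognise("rail","wrist")])
snapshot("top"); print(finder.recognise("slide_grip","top"))
E
```

```text
tcp_pos: [0.519, 0.1802, 0.0491]
ft_force: [-1.2, -4.3, 9.3]
tcp_pos: [0.5178, 0.1811, 0.0474]
ft_force: [-0.1, 1.0, -0.2]
grip_width: 0.715
tcp_pos: [0.5178, 0.1811, 0.2198]
ft_force: [1.0, -0.4, -0.7]
grip_width: 1.0
tcp_pos: [0.5407, 0.0164, 0.2174]
orientation: [[-0.862, 0.506, 0.0], [0.506, 0.862, -0.0], [-0.0, 0.0, -1.0]]
ft_force: [1.5, 0.2, -0.1]
tcp_pos: [0.5637, -0.1468, 0.2173]
orientation: [[-0.493, 0.87, -0.0], [0.87, 0.493, 0.0], [0.0, -0.0, -1.0]]
ft_force: [1.3, -0.2, 0.4]
tcp_pos: [0.5867, -0.3098, 0.2171]
orientation: [[0.008, 1.0, -0.0], [1.0, -0.008, 0.0], [0.0, -0.0, -1.0]]
ft_force: [0.7, 0.6, -0.2]
time_s: 8.78
tcp_pos: [0.5865, -0.3095, 0.2164]
orientation: [[0.004, 1.0, -0.001], [1.0, -0.004, 0.001], [0.001, -0.001, -1.0]]
ft_force: [0.1, 1.0, 0.3]
grip_width: 1.002
[(0.96, [0.0, 275.0, 92.0, 121.0]), (0.81, [302.0, 120.0, 49.0, 173.0]), (0.79, [157.0, 247.0, 96.0, 84.0])]
[{'extent': [238.0, 211.5, 8.0, 31.7], 'score': 0.85}]
```

View pics/w2.png

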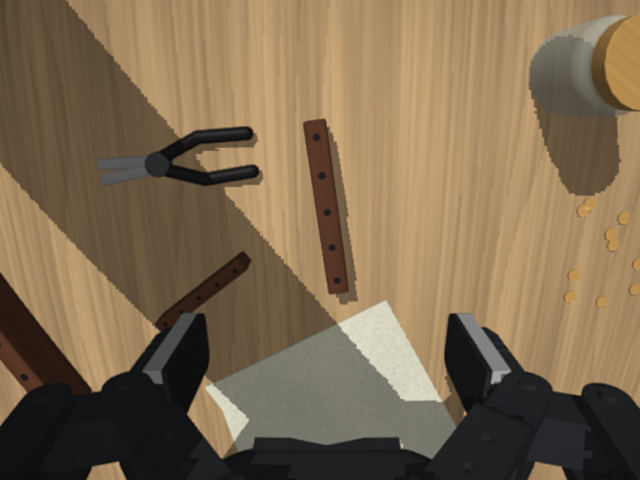

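The wrist view shows the rail's top face from (304–325,120) to (328–348,292), with five holes from (316,137) to (337,281). The pliers' tips are at (258,172), clear of it by about 40 px.

```bash
python3 - <<'E'
from h import *
np.set_printoptions(suppress=True,precision=4)
c,_=cam("wrist"); w=(c,np.load("w2.npy"))
im=cv2.imread("pics/w2.png"); h=cv2.cvtColor(im[110:300,295:360],cv2.COLOR_BGR2HSV)
c_=im[110:300,295:360].astype(int); m=((c_[...,2]-c_[...,0]>20)&(c_[...,2]<125)&((h[...,0]<10))).astype(np.uint8)
k,l,s,_=cv2.connectedComponentsWithStats(m); i=1+s[1:,4].argmax(); ys,xs=np.where(l==i)
r=cv2.minAreaRect(np.c_[xs+295,ys+110].astype(np.float32)); print(r)
for z in (.032,.034): 
  P=at(w,cv2.boxPoints(r),z); print("auto",np.linalg.norm(np.diff(P[:3],axis=0),axis=1)*1000,P.mean(0))
for p in ([(314.5,120.5),(338,292)],[(316,137),(337,281)]):
  P=at(w,p,.034); d=P[0]-P[1]; print(np.linalg.norm(d)*1000,P.mean(0),np.degrees(np.arctan2(d[1],d[0])))
E
```

```text
((319.5, 180.0), (9.0, 24.0), 0.0)
auto [19.2188  7.1092] [ 0.5799 -0.2843  0.032 ]
auto [19.1014  7.0658] [ 0.58  -0.284  0.034]
143.5506083166644 [ 0.5858 -0.3093  0.034 ] 97.42886225295452
120.85166119925856 [ 0.5858 -0.3104  0.034 ] 97.90809837501799
```

```bash

python3 -m jog '0 0 4 -0.07 -0.1 -3.5 0.5;0 0 7.8 -0.07 -0.1 -7 0.5;0 0 7.8 -0.07 -0.1 -10.5 0.5;0 0 7.8 -0.07 -0.1 -13 0.5;0 0 7.8 -0.07 -0.1 -15 0.5'
python3 -m jog '0 0 0 0 0 -2 0.5;0 0 0 0 0 -4 0.5;0 0 0 0 0 -5.7 0.5;0 0 0 0 0 -5.7 0.5'
python3 -m jog '0 0 0 0 0 0 0;0 0 0 0 0 0 0;0 0 0 0 0 0 0;0 0 0 0 0 0 0;0 0 0 0 0 0 0' 40
python3 -m jog '0 0 0 0 0 0 0;0 0 0 0 0 0 0;0 0 0 0 0 0 0'
```

```text
time_s: 9.4
tcp_pos: [0.5852, -0.3071, 0.0651]
orientation: [[-0.136, 0.991, -0.002], [0.991, 0.136, 0.001], [0.002, -0.002, -1.0]]
ft_force: [-0.0, 0.1, 0.3]
grip_width: 0.499
time_s: 9.73
tcp_pos: [0.5841, -0.3065, 0.0071]
orientation: [[-0.135, 0.991, -0.004], [0.991, 0.135, 0.003], [0.004, -0.004, -1.0]]
ft_force: [-0.8, 0.2, -1.2]
grip_width: 0.5
time_s: 10.15
tcp_pos: [0.5871, -0.3094, 0.0119]
orientation: [[-0.134, 0.991, 0.002], [0.991, 0.134, -0.001], [-0.001, 0.002, -1.0]]
ft_force: [0.4, 2.1, 6.3]
grip_width: 0.204
time_s: 10.4
tcp_pos: [0.587, -0.3094, 0.0119]
orientation: [[-0.134, 0.991, 0.002], [0.991, 0.134, -0.001], [-0.001, 0.002, -1.0]]
ft_force: [-0.1, 2.5, 7.0]
grip_width: 0.202
```

Rail gripped (17 mm). Lifting, then carrying it to above the jig.

```bash

python3 -m jog '0 0 0 0 0 3 0;0 0 0 0 0 6 0;0 0 0 0 0 9 0;0 0 0 0 0 12 0;0 0 0 0 0 14 0' 60 |sed -n '2p;4,5p'
python3 -m jog '0 0 -2 -0.23 2.7 0 0;0 0 -4 -0.46 5.4 0 0;0 0 -6 -0.69 8.1 0 0;0 0 -7.65 -0.92 10.8 0 0;0 0 -7.65 -1.13 13.4 0 0'|sed -n '2p;4,5p'
python3 -m jog '0 0 0 -0.23 2.7 0 0;0 0 0 -0.46 5.4 0 0;0 0 0 -0.69 8.1 0 0;0 0 0 -0.92 10.8 0 0;0 0 0 -1.13 13.4 0 0'|sed -n '2p;4,5p'
python3 -m jog '0 0 0 -0.23 2.7 0 0;0 0 0 -0.46 5.4 0 0;0 0 0 -0.69 8.1 0 0;0 0 0 -0.92 10.8 0 0;0 0 0 -1.13 13.3 0 0'|sed -n '2p;4,5p'
python3 -m jog '0 0 0 0 0 0 0;0 0 0 0 0 0 0'
python3 - <<'E'
from h import *
w=cam("wrist"); im=snapshot("wrist"); np.save("w3.npy",w[1]); cv2.imwrite("pics/w3.png",im[:,:,::-1])
cv2.imwrite("pics/top3.png",snapshot("top")[:,:,::-1])
E
```

```text
tcp_pos: [0.5869, -0.3097, 0.1541]
ft_force: [0.3, -1.1, -0.4]
grip_width: 0.193
tcp_pos: [0.5745, -0.1739, 0.1509]
ft_force: [1.3, 0.8, -0.9]
grip_width: 0.196
tcp_pos: [0.5633, -0.0398, 0.1509]
ft_force: [0.9, 0.7, -0.3]
grip_width: 0.2
tcp_pos: [0.552, 0.0934, 0.1509]
ft_force: [0.8, -0.6, -0.5]
grip_width: 0.196
time_s: 12.23
tcp_pos: [0.5521, 0.0929, 0.1508]
orientation: [[-0.003, 1.0, 0.001], [1.0, 0.003, -0.0], [-0.0, 0.001, -1.0]]
ft_force: [0.6, -0.8, -1.0]
grip_width: 0.197
```

View pics/w3.png

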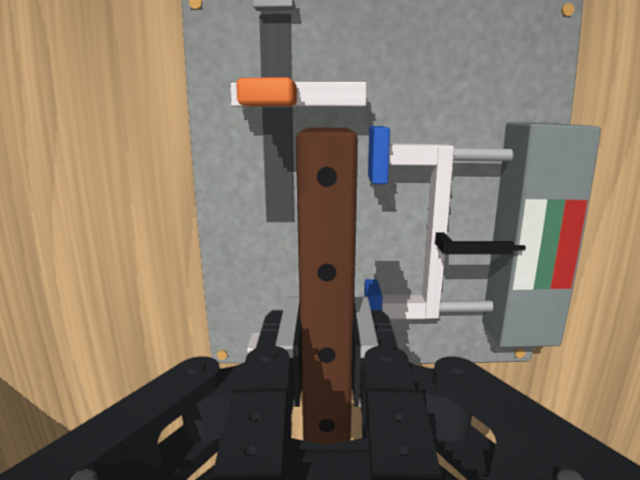

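The view shows the rail square in the jaws, its middle hole at (327,355) and its left end at (327,130). The open slide cheek's inner edge is at row ~105, cols 232–366, and the pointer is still in the white. Now the offsets.

```bash
python3 - <<'E'
from h import *
np.set_printoptions(suppress=True,precision=1)
c,_=cam("wrist"); w=(c,np.load("w3.npy"))
print("hole,end",at(w,[(327,355),(327,130),(327,177),(327,272)],.173)*1000)
print("cheek (-55,83),(26,83)",at(w,[(232,105),(366,105)],.036)*1000)
print("bed far-left x170? screws",at(w,[(195,3),(568,10),(222,355)],.012)*1000)
print("guide top near edge x122/168 y75",at(w,[(526,124),(599,127),(565,346)],.05)*1000)
E
```

```text
hole,end [[551.4  91.6 173. ]
 [551.1 165.  173. ]
 [551.2 151.6 173. ]
 [551.3 121.8 173. ]]
cheek (-55,83),(26,83) [[494.1 174.6  36. ]
 [574.7 174.5  36. ]]
bed far-left x170? screws [[467.9 238.4  12. ]
 [707.6 239.2  12. ]
 [468.6 -13.7  12. ]]
guide top near edge x122/168 y75 [[667.9 165.6  50. ]
 [714.5 165.6  50. ]
 [719.4  16.5  50. ]]
```

The rail is centred between the cheeks to within 0.5 mm (jig y0 0.0915 against rail 0.092 in the same frame), with its face 18 mm short of the fence. Descending.

```bash

python3 -m jog '0 0 0 0 0 -3 0;0 0 0 0 0 -6 0;0 0 0 0 0 -9 0;0 0 0 0 0 -11 0;0 0 0 0 0 -12 0'|sed -n '2p;4,5p'
python3 -m jog '0 0 0 0 0 -0.2 0;0 0 0 0 0 -0.3 0;0 0 0 0 0 -0.4 0;0 0 0 0 0 -0.4 0'|sed -n '2p;4,5p'
python3 -m jog '0 0 0 0 0 -0.1 0;0 0 0 0 0 -0.1 0'|sed -n '2p;4,5p'
python3 -m jog '0 0 0 0 0 -0.1 0;0 0 0 0 0 -0.1 0'|sed -n '2p;4,5p'
```

```text
tcp_pos: [0.5506, 0.0906, 0.0277]
ft_force: [-0.6, 0.4, -0.2]
grip_width: 0.196
tcp_pos: [0.5533, 0.0917, 0.0275]
ft_force: [-0.4, 0.8, -1.0]
grip_width: 0.198
tcp_pos: [0.5528, 0.0919, 0.026]
ft_force: [-0.4, 0.1, -1.4]
grip_width: 0.198
tcp_pos: [0.5523, 0.092, 0.0245]
ft_force: [0.9, 0.0, -0.9]
grip_width: 0.197
```

```bash

python3 -m jog '0 0 0 0 0 -0.05 0;0 0 0 0 0 -0.05 0'|sed -n '2p;4,5p'
python3 -m jog '0 0 0 0 0 -0.05 0;0 0 0 0 0 -0.05 0'|sed -n '2p;4,5p'
python3 -m jog '0 0 0 0 0 -0.05 0;0 0 0 0 0 -0.05 0'|sed -n '2p;4,5p'
```

```text
tcp_pos: [0.5523, 0.092, 0.0239]
ft_force: [0.2, 0.5, 0.4]
grip_width: 0.194
tcp_pos: [0.5524, 0.092, 0.0239]
ft_force: [-2.7, -0.4, 7.7]
grip_width: 0.202
tcp_pos: [0.5525, 0.092, 0.0239]
ft_force: [-3.9, -0.1, 12.9]
grip_width: 0.194
```

Bed contact at z=0.0239, as predicted. I'll ease the down force and move toward the fence.

```bash

python3 -m jog '0 0 0 0 0 0.08 0;0 0 0 0.4 0 0.08 0;0 0 0 0.8 0 0.08 0;0 0 0 1.2 0 0.08 0;0 0 0 1.6 0 0.08 0'|sed -n '2p;4,5p'
python3 -m jog '0 0 0 0.1 0 0 0;0 0 0 0.2 0 0 0;0 0 0 0.2 0 0 0'|sed -n '2p;4,5p'
python3 -m jog '0 0 0 0.1 0 0 0;0 0 0 0.2 0 0 0;0 0 0 0.2 0 0 0'|sed -n '2p;4,5p'
python3 -m jog '0 0 0 0.1 0 0 0;0 0 0 0.2 0 0 0;0 0 0 0.2 0 0 0'|sed -n '2p;4,5p'
```

```text
tcp_pos: [0.5689, 0.0919, 0.0239]
ft_force: [-1.5, 0.4, 6.7]
grip_width: 0.198
tcp_pos: [0.5707, 0.0919, 0.0239]
ft_force: [-1.1, -0.5, 8.4]
grip_width: 0.196
tcp_pos: [0.5722, 0.0919, 0.0239]
ft_force: [-4.0, 0.4, 10.1]
grip_width: 0.201
tcp_pos: [0.574, 0.0919, 0.0239]
ft_force: [-4.7, -0.4, 10.5]
grip_width: 0.197
```

Fence contact at about x=0.571. Easing z by 0.6 mm and pushing to mid-green (x≈0.589).

```bash

python3 -m jog '0 0 0 0.2 0 0.03 0;0 0 0 0.4 0 0.06 0;0 0 0 0.6 0 0.06 0;0 0 0 0.8 0 0.06 0;0 0 0 1.0 0 0.06 0'|sed -n '2p;4,5p'
python3 -m jog '0 0 0 0.1 0 0 0;0 0 0 0.2 0 0 0;0 0 0 0.3 0 0 0;0 0 0 0.3 0 0 0'
python3 - <<'E'
from h import *
w=cam("wrist"); im=snapshot("wrist"); np.save("w4.npy",w[1]); v=im[:,:,::-1]; cv2.imwrite("pics/w4.png",v)
t=snapshot("top")[:,:,::-1]; cv2.imwrite("pics/top4.png",t)
a=cv2.resize(t[140:270,205:335],(480,480),interpolation=cv2.INTER_CUBIC)
s=snapshot("scene")[:,:,::-1]; cv2.imwrite("pics/scene4.png",s)
b=cv2.resize(v,(320,240)); c=cv2.resize(s[210:330,290:430],(320,240),interpolation=cv2.INTER_CUBIC)
cv2.imwrite("pics/m4.png",np.hstack([a,np.vstack([b,c])]))
E
```

```text
tcp_pos: [0.5832, 0.0919, 0.0239]
ft_force: [-8.0, -0.3, 8.1]
grip_width: 0.195
time_s: 15.83
tcp_pos: [0.5861, 0.0919, 0.0239]
orientation: [[-0.0, 1.0, -0.003], [1.0, 0.0, -0.0], [-0.0, -0.003, -1.0]]
ft_force: [-7.0, -0.5, 6.9]
grip_width: 0.198
```

View pics/w4.png

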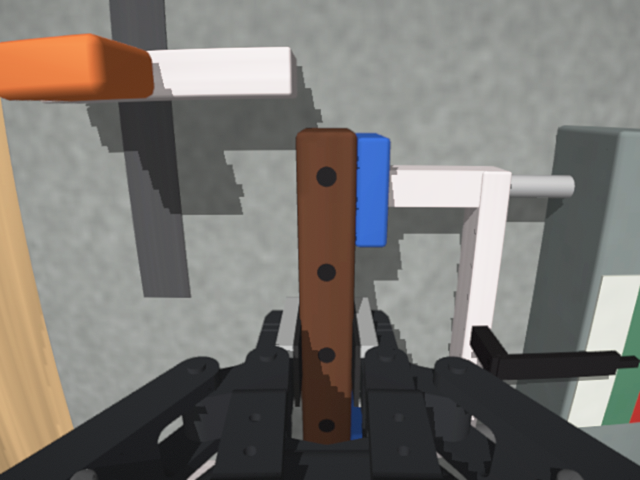

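View pics/m4.png

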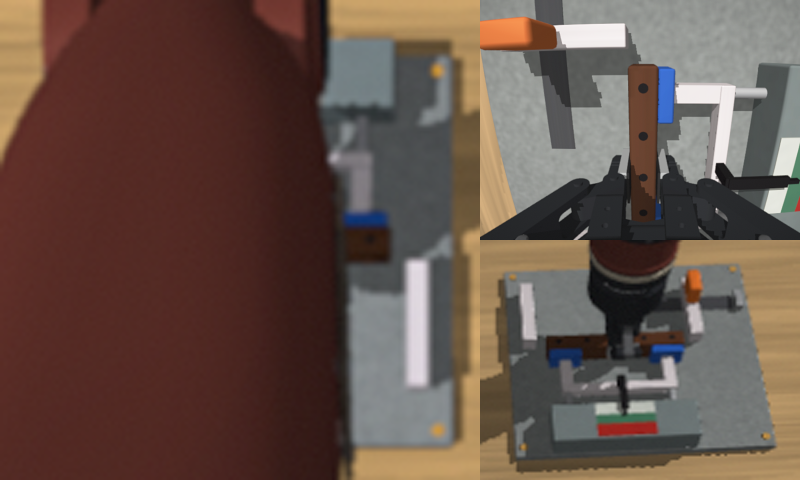

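```bash
python3 - <<'E'
from h import *
np.set_printoptions(suppress=True,precision=1)
c,_=cam("wrist"); w=(c,np.load("w4.npy"))
print("tip",at(w,[(637,361)],.056)*1000,"white/green,green/red edge",at(w,[(625,361),(636,400),(605,276),(640,300)],.0505)*1000)
print("cheek inner far corner (26,83,36)",at(w,[(293,96)],.036)*1000,"guide(122,75,50)",at(w,[(560,127)],.05)*1000,"pad back/front edges",at(w,[(356,140),(389,138)],.044)*1000)
s=cam("scene"); im=cv2.imread("pics/scene4.png")
o=np.array([.549,.091])
for X in (132,138,150,156): print(X, proj(s,[[o[0]+X/1000,o[1]-.012,.051]])[0])
cv2.imwrite("pics/s4c.png",cv2.resize(im[270:325,320:415],None,fx=8,fy=8,interpolation=cv2.INTER_CUBIC))
E
```

```text
tip [[689.4  92.   56. ]] white/green,green/red edge [[689.7  88.5  50.5]
 [699.4  71.1  50.5]
 [674.  120.8  50.5]
 [689.  112.   50.5]]
cheek inner far corner (26,83,36) [[575.  173.7  36. ]] guide(122,75,50) [[651.3 166.1  50. ]] pad back/front edges [[593.7 161.1  44. ]
 [603.4 161.7  44. ]]
132 [347.5 293.4]
138 [347.7 295.7]
150 [348.2 300.4]
156 [348.5 302.8]
```

View pics/s4c.png

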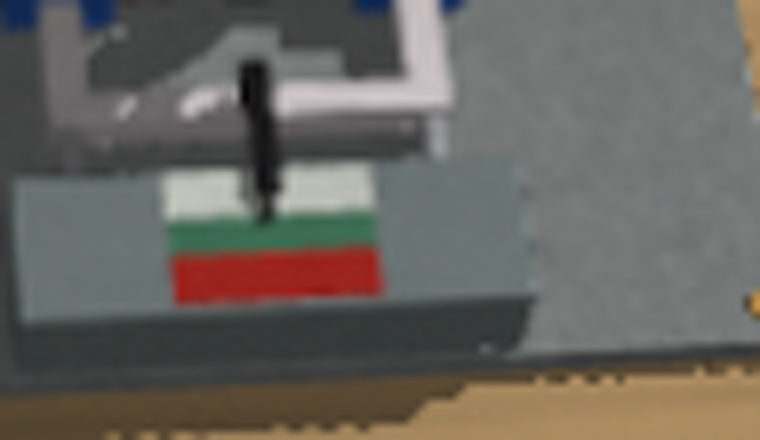

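```bash
python3 - <<'E'
from h import *
np.set_printoptions(suppress=True,precision=1)
s=cam("scene"); f=lambda p:np.array(p,float)/8+[320,270]
print(at(s,f([(265,221)]),.056)*1000, "band edges at tip column", at(s,f([(265,168),(265,214),(265,249),(265,300)]),.0505)*1000)
E
```

```text
[[695.   90.3  56. ]] band edges at tip column [[675.4  92.7  50.5]
 [690.1  91.2  50.5]
 [701.2  90.1  50.5]
 [717.1  88.5  50.5]]
```

The pointer tip is at x≈695, with green spanning 690–701, so compression is about 17 mm; force suggests ~17.5 and travel ~15. I'll add 1.5 mm to centre it, then hold and check.

```bash

python3 -m jog '0 0 0 0.08 0 0 0;0 0 0 0.15 0 0 0;0 0 0 0.15 0 0 0'|sed -n '2p;4,5p'
python3 -m jog '0 0 0 0 0 0 0;0 0 0 0 0 0 0;0 0 0 0 0 0 0;0 0 0 0 0 0 0;0 0 0 0 0 0 0'|sed -n '1,2p;4,5p'
python3 -m jog '0 0 0 0 0 0 0;0 0 0 0 0 0 0;0 0 0 0 0 0 0;0 0 0 0 0 0 0;0 0 0 0 0 0 0'|sed -n '1,2p;4,5p'
python3 -m jog '0 0 0 0 0 0 0;0 0 0 0 0 0 0;0 0 0 0 0 0 0;0 0 0 0 0 0 0;0 0 0 0 0 0 0'|sed -n '1,2p;4,5p'
python3 - <<'E'
from h import *
s=snapshot("scene")[:,:,::-1]
cv2.imwrite("pics/s5.png",cv2.resize(s[215:330,290:430],None,fx=5.2,fy=5.2,interpolation=cv2.INTER_CUBIC))
print(finder.recognise("slide_grip","scene")[:1])
E
```

```text
tcp_pos: [0.5874, 0.0919, 0.0239]
ft_force: [-8.0, -0.6, 8.2]
grip_width: 0.198
time_s: 16.65
tcp_pos: [0.5874, 0.0919, 0.0239]
ft_force: [-7.8, 0.3, 7.4]
grip_width: 0.197
time_s: 17.07
tcp_pos: [0.5873, 0.0919, 0.0239]
ft_force: [-8.1, -0.1, 8.6]
grip_width: 0.193
time_s: 17.48
tcp_pos: [0.5874, 0.0919, 0.0239]
ft_force: [-7.7, 0.2, 9.1]
grip_width: 0.194
[{'extent': [376.8, 226.3, 9.0, 35.4], 'score': 0.82}]
```

View pics/s5.png

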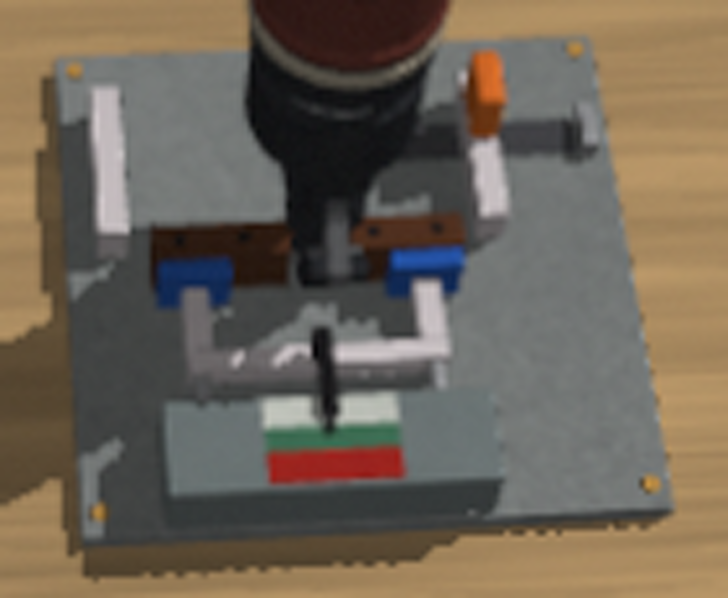

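The final scene view shows the rail flush on both pads between the cheeks. The pointer tip is at (330,430), and with parallax that puts it mid-green. Readings are steady.

```bash
python3 -c "
from workcell import *
print(job.hand_in())"
```

```text
the job is handed in; nothing more can be done
None
```

The job is handed in, with the arm still holding the rail against the fence and the pointer in the green.

- **Size slide:** I pinched the orange fin and pulled it about 59 mm to a hard stop at -18 N. In a later wrist picture the slide's cheek measured about 83–84.6 mm from the jig centre, against 83 mm for fully open.
- **Rail:** I picked the 146 mm rail, not its two look-alikes: it measured 147 mm, the short one about 100 mm, and the third has wider-spaced holes. I set it on the bed between the cheeks, centred to about 0.5 mm, and pushed it against the fence with the grip kept closed.
- **Last checks:** Position was constant over the last 1.25 s or so. The push was about 7.8 N, including bed friction, with about 8 N pressing down on the bed. The picture shows the rail flush on both blue pads and the pointer in the green.
- **Compression readings:** They differed slightly: about 16.5 mm from arm travel, 18.5 mm from the picture (measured before the last 1.5 mm push, which is added in) and 19 mm from force. All three are inside the 12–24 mm green band and well short of bottoming at 36 mm.
- **Camera disagreement:** The jig's sideways position differed by up to 4 mm between the top and wrist cameras. I relied on the wrist camera and the contact with the stop.
- **Bystanders:** I planned the moves to stay clear of the pliers, jar, spool and star, but I did not check them again in a final picture.

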